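Close up the shoe repair case

ROBOT

A 6-joint arm with a two-finger parallel gripper is mounted at the origin on the work surface. World frame = base frame: x ahead of the robot, y to its left, z up, the work surface at z = 0. Lengths are in m, angles in degrees, forces in N, time in s.
With the tool pointing down it reaches from about 0.3 to 0.825 m from the base axis. Payload 5.4 kg.
Tool frame: the origin (TCP) lies on the centre line of the jaws, within the pads' length; the fingertips stand 22 mm ahead of it and the grasp point (between the pads) lies 3 mm ahead of it (nose_length is the distance from the TCP to the fingertips, in m); z points along the fingers, y is the line along which they close (so a half turn about z gives the same grasp; the last joint's range is limited). The gripper opens to 92 mm and grips with 3 to 60 N. Pads are 20 mm wide; open, the fingers measure 128 mm over their backs; the gripper's body (75 mm by 189 mm) begins 69 mm behind the grasp point.
Start: joints at [51.618, 9.076, 91.501, -0, 79.423, -12.038], TCP at [0.255, 0.515, 0.237] pointing down, gripper open.
Joint ranges: [-166.64, 166.64], [-54.1, 131.32], [10.49, 154.53], [-73.88, 253.88], [9.74, 151.15], [-171.62, 171.62]. Speed limits (degrees/s): [147.25, 147.25, 180, 180, 180, 180].

INTERFACE

Orientations are given as [roll, pitch, yaw] about the fixed x, y, z axes, in that order (R = Rz(yaw) Ry(pitch) Rx(roll)).
In Python, from plant import observe, read_camera, get_calibration, sign_off, nose_length gives the robot as it stands.
- The arm moves only by the tool carry_out, never from a script. Its argument "increments" is one flat list of numbers, 6 for each row, row after row: the shift along the tool's x, y, z scaled (see below), then the turn, a rotation vector about the tool's x, y, z scaled (see below). In form: [tx, ty, tz, ax, ay, az, tx, ty, tz, ax, ay, az, ...]. A call has exactly 8 rows; each row is the pose to reach, as a shift and turn from the pose commanded when the call began, along the tool's axes at that moment, turning the shorter way round; what a row does not reach only later rows make up. The controller multiplies each number of a shift by 0.1 m and each number of a turn by 360 degrees. A row lasts 1/8 s, in which the tool goes at most 62.5 mm and 10.7 degrees, less where a joint would pass 70% of its speed; a pose out of reach is approached as far as the arm can. A call with a number of a shift or a turn outside -1 to 1 is refused whole. A call with a gripper value outside its range is refused whole. "hand" is the closure, from 0 (fully open) to 1 (shut), set as the call begins (left out, the last holds). The fingers move at their own pace and stop on an object; the grip force is fixed at half the most. Time passes only in rows, so rows that repeat a pose let the fingers close, or fill a call up. It gives the time, the measured TCP pose, the force, the opening and the grip force at its end, in the units of the state.
- observe(): the state, without advancing time (a new reading comes with each control period).
- read_camera(name): name is "scene" or "top" or "wrist"; returns the picture (420x560x3 uint8, blue, green, red); there is no depth.
- get_calibration(name): a dict with "fx", "fy", "cx", "cy" (pixels), "R" (3x3) and "t" (3): a world point X has camera coordinates R X + t. Camera axes: x right, y down, z forward; pixel columns grow to the right and rows downward; lengths in m; the calibration is good to about 2 mm. The wrist camera is an equidistant fisheye: a pixel r from the principal point sees the ray r / f radians off the axis. A picture is of the moment at which its call begins: read the wrist's pose just before it. get_calibration takes no time and is no camera call; for the wrist camera it gives the pose at the moment of the call.
- sign_off(): hands the job in; it is judged then, once.
The state is a dict: "time": time; "joint_pos": joint angles; "joint_velocities": joint speeds; "effort": joint torques, N m; "position": TCP position; "orientation": TCP orientation; "wrist_force": force on the tool from outside, world axes, zero at the start; "moment": the same for the moment, N m; "gripper_width": finger opening in m; "finger_force": force on a finger pad.
Only numpy, scipy, OpenCV 4.12 (cv2) and the standard library are available. Lean on these libraries where they do the work, as an engineer would, in place of code of your own. Each camera call takes 0.05 s, during which the arm holds its last target. There are 200 camera calls.

TASK

Close up the cobbler's repair case: first push the upright yellow tool flap all the way down over its compartment, and only then swing the green lid gently over it until it is fully shut, without slamming. Push with the fingertips or the outside of the fingers on the outer (painted) faces only; grip nothing and do not work on the lined inside of the flap or lid. Leave the jar, tin and glue bottle where they stand.

Things in the scene. Friction and masses are not known exactly. Their poses are not given: they have to be found in the camera images.
- case: Open wooden repair case, fixed to the bench, 280 mm along its x, 210 mm along its y, 80 mm high, walls 10 mm. Origin: centre of its underside, z up. The lid is hinged on the rim of its +y side, the tool flap inside it nearer its -y side; both hinge lines run along the case's x. Only the flap and lid stand above its rim
- flap (a joint): Hinge of the yellow tool flap, rad: 0 = folded down, level inside the case; about 1.57 = upright (starts 1.35 to 1.7); stops at 0 and 1.8. It folds from upright towards the case's +y, towards the lid's hinge. A friction hinge: it stays where it is left and needs about 0.05 to 0.35 N m (at most about 4 N at flap_push) to move
- flap_hinge (a point): Middle of the flap's hinge line, in the case frame at (0, -55, 60) mm. It turns with the flap: its y runs along the flap to the free edge, its z out of the yellow outer face. The flap is 240 mm along x, 125 mm from hinge to free edge, 6 mm thick; folded down, its outer face is on top, 14 mm below the case's rim.
- flap_push (a point): Point on the yellow outer face of the flap, on its middle line, 90 mm from the hinge line. This face looks to the case's -y while the flap is upright and up when it is down
- flap_lining (a point): Centre of the grey lining on the flap's inner face (towards the lid while upright): 216 by 100 mm, 3 mm thick, its edges 12 mm in from the flap's, with an awl and a screwdriver strapped on that stand 25 mm off the flap. Not to be pushed or gripped
- lid (a joint): Hinge of the green lid, rad: 0 = shut flat on the rim, 1.57 = straight up; starts open at 1.5 to 1.85; stops at 0 and 1.95. A friction hinge: it stays where it is left and needs about 0.1 to 0.7 N m (at most about 5 N at lid_push) to move
- lid_hinge (a point): Middle of the lid's hinge line, in the case frame at (0, 105, 80) mm. It turns with the lid: its -y runs along the lid to the free edge, its z out of the green outer face. The lid is 280 mm along x, 210 mm from hinge to free edge, 8 mm thick; its free edge stands 290 mm above the bench when upright.
- lid_push (a point): Point on the green outer face of the lid, on its middle line, 160 mm from the hinge line. This face looks to the case's +y, away from the case, while the lid is open, and up when it is shut
- lid_lining (a point): Centre of the cork lining on the lid's inner face: 250 by 180 mm, 3 mm thick, its edges 15 mm in from the lid's. Not to be pushed or gripped
- jar: Loose amber glass jar with steel cap, 56 mm across, 75 mm high, on the bench beside the case's -y side. Origin: centre of its underside. Leave it alone
- tin: Loose shoe cream tin, red and steel, 72 mm across, 30 mm high, on the bench beside the case's -y side. Origin: centre of its underside. Leave it alone
- glue: Loose white glue bottle with red cap, 52 mm across, 120 mm high, on the bench on the lid's side, its axis 95 to 130 mm off the case's +y wall. Origin: centre of its underside. Leave it alone

How it is judged (in metres and radians):
On the way, in this order (a step that is already met when the one before it is completed fails the run):
1. the tool flap is folded down (below 0.1 rad) while the lid still stands open (above 1.0 rad) (value of joint flap below 0.1 rad and value of joint lid above 1 rad), for 0.2 s.
2. the lid is shut (below 0.04 rad) over the folded flap (value of joint lid below 0.04 rad and value of joint flap below 0.1 rad), for 0.2 s.
At the end, for the whole second after the job is handed in: The flap is down (under 0.1 rad), the lid is shut over it and at rest (under 0.04 rad, 8 mm at its free edge), and the jar, tin and glue bottle stand upright within 20 mm of where they were (all of step 2 and velocity of joint lid between -0.05 and 0.05 rad/s and distance of each of jar, tin, glue from where it was at the start of the episode below 0.02 m and angle between each of jar, tin, glue's own z axis and vertical below 0.4 rad); the robot touches nothing.
It fails at once if the lid was brought over (below 1.0 rad) while the tool flap was not yet folded down (above 0.12 rad) (value of joint lid below 1 rad and value of joint flap above 0.12 rad).
It fails at once if the lid was slammed (closing faster than 2.5 rad/s) (velocity of joint lid below -2.5 rad/s).
It fails at once if the fingers gripped the lid or flap, or worked on its lined inside (more than 2 N between fingers and lining) (contact force between the fingers and lid_c1 above 2 N or contact force between the fingers and flap_c1 above 2 N or contact force between the fingers and flap_c2 above 2 N or contact force between the fingers and flap_c3 above 2 N).
It fails at once if the jar, tin or glue bottle was lifted, knocked over or shifted by more than 20 mm (distance of any of jar, tin, glue from where it was at the start of the episode above 0.02 m or angle between any of jar, tin, glue's own z axis and vertical above 0.4 rad).
It also fails if it takes over 54 s, if anything falls off the work surface, if the arm or the gripper's body presses on something with over 40 N, if the wrist force passes 120 N, or if a joint passes its speed limit or range.

## Working session

There is one attempt and no reset: what is moved stays moved. The work goes in short steps, Python scripts to look and compute and a tool call to move; the robot and the scene stay as the last step left them, time stands still between calls to the robot, and variables do not carry over. Pictures are saved under pics/ and viewed, at most 10 in all, crops included, and the job is handed in when it is done.

Besides the shell and the picture viewer there is one more tool, called as name(argument=value, ...) on one line, values as JSON. carry_out: Moves the arm, as the interface text tells. Its arguments: {"type":"object","properties":{"increments":{"type":"array"},"hand":{"type":"number"}},"required":["increments"]}

```bash
mkdir -p pics; ls; python3 - <<'E'
from plant import *
import cv2,numpy as np
print(observe())
for n in("scene","top"):
    im=read_camera(n);cv2.imwrite(f"pics/{n}0.png",im);c=get_calibration(n);print(n,c, -np.array(c["R"]).T@c["t"])
E
```

```text
pics
{'time': 0.0, 'joint_pos': array([ 5.16176164e+01,  9.11316098e+00,  9.15733431e+01,  8.46290070e-04,
        7.94253971e+01, -1.20399379e+01]), 'joint_velocities': array([-0.02639152, -0.0114611 , -0.0214209 ,  0.13286206,  0.06790336,
        0.0034856 ]), 'effort': array([ 1.33608355e-03, -3.85566902e+01, -3.22113776e+01,  7.02836551e-02,
        3.78183019e-02, -1.54299623e-04]), 'position': array([0.25479462, 0.51478562, 0.23560368]), 'orientation': array([-1.79890734e+02, -2.41551643e-02,  1.53657375e+02]), 'wrist_force': array([-0.4743867 , -0.42737304,  0.47074633]), 'moment': array([0.00623405, 0.00800765, 0.0083915 ]), 'finger_force': 0.0, 'gripper_width': 0.09174872777671686}
scene {'fx': 393.8448800175423, 'fy': 393.8448800175423, 'cx': 276.8233958688176, 'cy': 202.60753893258473, 'R': array([[ 0.46597193,  0.88478178,  0.00559983],
       [ 0.62639035, -0.3254065 , -0.70834013],
       [-0.62490422,  0.33357429, -0.70584907]]), 't': array([-0.28768888, -0.27692726,  1.32690887])} [ 1.13671046 -0.27819474  0.74204971]
top {'fx': 495.6911622786132, 'fy': 495.6911622786132, 'cx': 275.07528345873885, 'cy': 209.36325396856125, 'R': array([[-0.0174895 , -0.99964733, -0.01998316],
       [-0.98129787,  0.02099354, -0.19134724],
       [ 0.19169928,  0.01626287, -0.98131896]]), 't': array([0.0516988 , 0.5591829 , 1.15358116])} [0.32848849 0.0211808  1.24006228]
```

View pics/scene0.png

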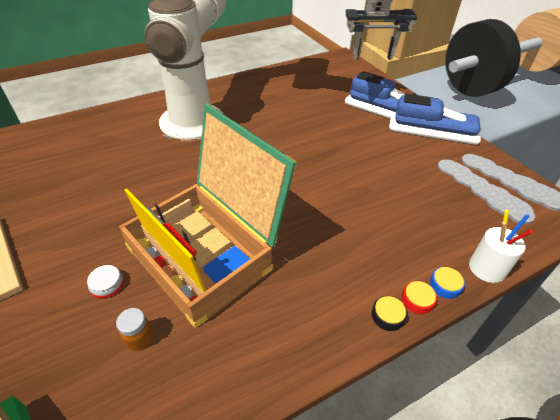

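View pics/top0.png

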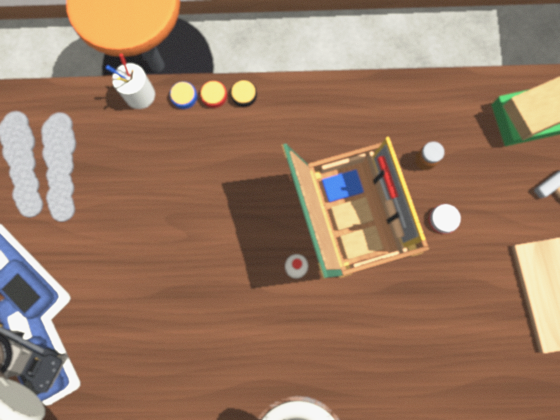

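Scene: case mid-table, lid open towards the robot's left (+y), flap upright near −y. Top: case about (365,210), glue (297,265), jar (432,153), tin (445,218). I'll zoom in for the rim corners.

```bash
python3 - <<'E'
import cv2
a=cv2.imread("pics/top0.png")[130:290,270:470];cv2.imwrite("pics/c1.png",cv2.resize(a,None,fx=3.7,fy=3.7,interpolation=cv2.INTER_CUBIC))
a=cv2.imread("pics/scene0.png")[95:355,80:305];cv2.imwrite("pics/c2.png",cv2.resize(a,None,fx=2.3,fy=2.3,interpolation=cv2.INTER_CUBIC))
E
```

```text
(no output)
```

View pics/c1.png

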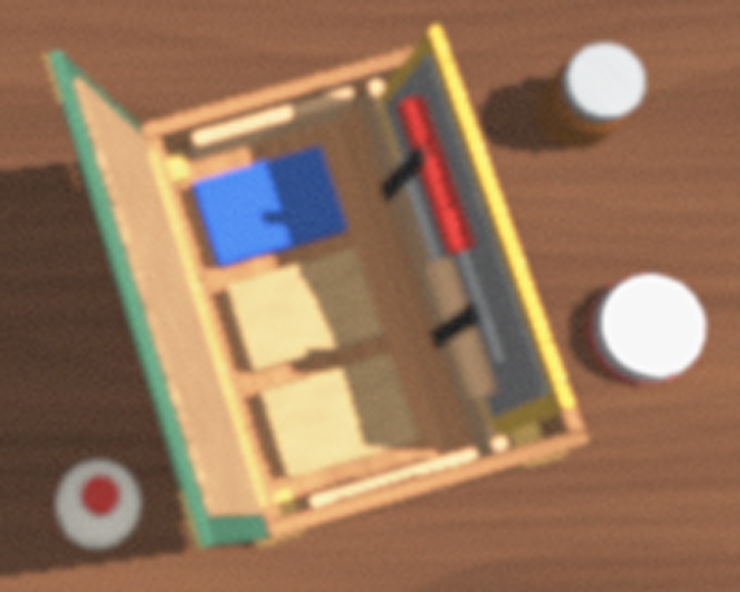

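View pics/c2.png

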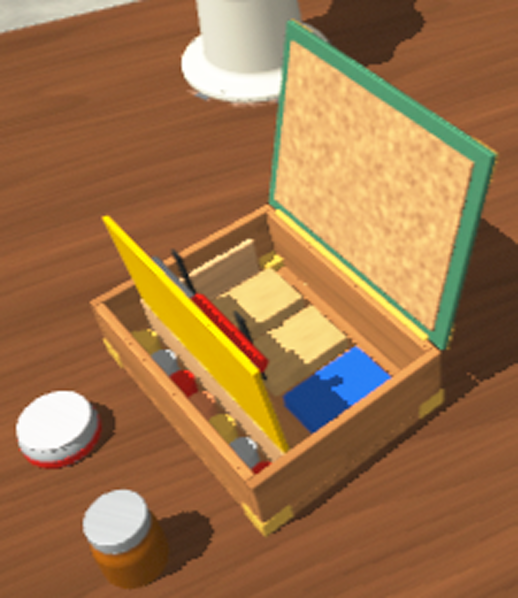

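Top crop: rim corners at (587,437), (268,530), (145,127). Lid edge ends at (55,55) and (200,545), flap edge ends at (436,27) and (575,405). Scene crop: rim at (93,302), (252,487), (440,347), (271,207). Lid edge at (288,22) and (493,155), flap edge at (105,218) and (250,365). The flap and lid are both roughly upright.

```bash
cat > h.py <<'E'
import numpy as np
from plant import get_calibration
T=lambda u,v:(u/3.7+270-.5,v/3.7+130-.5)
S=lambda u,v:(u/2.3+80-.5,v/2.3+95-.5)
def ray(n,p):
    c=get_calibration(n);R=np.array(c["R"]);d=R.T@np.array([(p[0]-c["cx"])/c["fx"],(p[1]-c["cy"])/c["fy"],1]);return -R.T@c["t"],d/np.linalg.norm(d)
def plane(n,p,z):
    o,d=ray(n,p);return o+d*(z-o[2])/d[2]
def tri(pt,ps):
    A=np.zeros((3,3));b=np.zeros(3)
    for n,p in(("top",pt),("scene",ps)):
        o,d=ray(n,p);M=np.eye(3)-np.outer(d,d);A+=M;b+=M@o
    return np.linalg.solve(A,b)
E
python3 - <<'E'
from h import *
np.set_printoptions(precision=4,suppress=True)
N=np.array([[-1,-1],[1,-1],[1,1],[-1,1]])*[.14,.105]
obs=[(0,plane("scene",S(93,302),.08)),(1,plane("scene",S(252,487),.08)),(2,plane("scene",S(440,347),.08)),(3,plane("scene",S(271,207),.08)),
(0,plane("top",T(587,437),.08)),(3,plane("top",T(268,530),.08)),(2,plane("top",T(145,127),.08))]
for i,p in obs:print(i,p)
P=np.array([p[:2] for _,p in obs]);Q=N[[i for i,_ in obs]]
z=P@[1,1j];q=Q@[1,1j];zc,qc=z.mean(),q.mean()
a=((z-zc)*np.conj(q-qc)).sum();yaw=np.angle(a);c=zc-qc*np.exp(1j*yaw)
print("yaw",np.degrees(yaw),"c",c,"scale",abs(a)/(abs(q-qc)**2).sum(),"res mm",abs(z-c-q*np.exp(1j*yaw))*1e3)
def cf(X):
    w=(X[0]+1j*X[1]-c)*np.exp(-1j*yaw);return np.array([w.real,w.imag,X[2]])
for n,a,b in(("lid+x",(55,55),(493,155)),("lid-x",(200,545),(288,22)),("flap+x",(436,27),(250,365)),("flap-x",(575,405),(105,218))):
    X=cf(tri(T(*a),S(*b)));h=(105,80) if n[0]=="l" else (-55,60)
    y,zz=X[1]-h[0]/1e3,X[2]-h[1]/1e3
    print(n,X,np.hypot(y,zz),np.arctan2(zz,-y if n[0]=="l" else y))
for n,p,zh in(("jar",(605,80),.075),("tin",(652,328),.03),("glue",(100,495),.12)):
    X=plane("top",T(*p),zh);print(n,X,cf(X))
E
```

```text
0 [ 0.4536 -0.3118  0.08  ]
1 [ 0.7189 -0.2406  0.08  ]
2 [ 0.6597 -0.0374  0.08  ]
3 [ 0.4027 -0.1114  0.08  ]
0 [ 0.4565 -0.3154  0.08  ]
3 [ 0.402  -0.1121  0.08  ]
2 [ 0.6659 -0.0431  0.08  ]
yaw 15.374951294967511 c (0.5602844168019017-0.17655069215953145j) scale 0.9784399387046996 res mm [3.1613 4.2517 7.7508 5.3096 3.3928 4.5132 5.1323]
lid+x [0.137  0.1624 0.2818] 0.20983507362980078 1.8480625443096932
lid-x [-0.1403  0.164   0.2802] 0.2086948600261711 1.8573318462229755
flap+x [ 0.1158 -0.0698  0.1929] 0.1337646889635617 1.6820111089889498
flap-x [-0.1197 -0.0714  0.1854] 0.126498921519106 1.7009769405419704
jar [ 0.6923 -0.3466  0.075 ] [ 0.0822 -0.199   0.075 ]
tin [ 0.5339 -0.3785  0.03  ] [-0.079  -0.1877  0.03  ]
glue [ 0.4225 -0.0064  0.12  ] [-0.0877  0.2006  0.12  ]
```

carry_out(increments=[-0.12,-0.12,-0.12,0,0,0,-0.25,-0.25,-0.25,0,0,0,-0.38,-0.38,-0.38,0,0,0,-0.5,-0.5,-0.5,0,0,0,-0.62,-0.62,-0.62,0,0,0,-0.75,-0.75,-0.75,0,0,0,-0.88,-0.88,-0.88,0,0,0,-1,-1,-1,0,0,0], hand=1)

```text
time: 1.1
position: [0.3009, 0.3801, 0.3376]
orientation: [180.0, 0.0, 153.6]
wrist_force: [1.3, 0.4, -0.4]
gripper_width: 0.0139
finger_force: 0.0
```

carry_out(increments=[-0.12,-0.12,-0.06,0,0,0,-0.25,-0.25,-0.12,0,0,0,-0.38,-0.38,-0.2,0,0,0,-0.5,-0.5,-0.25,0,0,0,-0.62,-0.62,-0.3,0,0,0,-0.75,-0.75,-0.38,0,0,0,-0.88,-0.88,-0.45,0,0,0,-1,-1,-0.5,0,0,0])

```text
time: 2.1
position: [0.3458, 0.2462, 0.3868]
orientation: [-180.0, -0.0, 153.6]
wrist_force: [0.8, 0.3, -0.8]
gripper_width: 0.0001
finger_force: 0.0
```

carry_out(increments=[-0.12,-0.12,0,0,0,0,-0.25,-0.25,0,0,0,0,-0.38,-0.38,0,0,0,0,-0.5,-0.5,0,0,0,0,-0.62,-0.62,0,0,0,0,-0.75,-0.75,0,0,0,0,-0.88,-0.88,0,0,0,0,-1,-1,0,0,0,0])

```text
time: 3.1
position: [0.3908, 0.1122, 0.3865]
orientation: [-180.0, -0.0, 153.6]
wrist_force: [0.6, 0.0, -1.0]
gripper_width: 0.0007
finger_force: 0.0
```

carry_out(increments=[-0.12,-0.12,0,0,0,0,-0.25,-0.25,0,0,0,0,-0.38,-0.38,0,0,0,0,-0.5,-0.5,0,0,0,0,-0.62,-0.62,0,0,0,0,-0.75,-0.75,0,0,0,0,-0.88,-0.88,0,0,0,0,-1,-1,0,0,0,0])

```text
time: 4.1
position: [0.4363, -0.0218, 0.3865]
orientation: [180.0, -0.0, 153.6]
wrist_force: [0.6, 0.1, 0.1]
gripper_width: 0.0008
finger_force: 0.0
```

carry_out(increments=[-0.12,-0.12,0,0,0,0,-0.25,-0.25,0,0,0,0,-0.38,-0.38,0,0,0,0,-0.5,-0.5,0,0,0,0,-0.62,-0.62,0,0,0,0,-0.75,-0.75,0,0,0,0,-0.88,-0.88,0,0,0,0,-1,-1,0,0,0,0])

```text
time: 5.1
position: [0.4817, -0.1559, 0.3865]
orientation: [180.0, -0.0, 153.6]
wrist_force: [0.2, -0.8, 0.2]
gripper_width: 0.0001
finger_force: 0.0
```

carry_out(increments=[-0.12,-0.12,0,0,0,0.017,-0.25,-0.25,0,0,0,0.034,-0.38,-0.38,0,0,0,0.05,-0.5,-0.5,0,0,0,0.067,-0.62,-0.62,0,0,0,0.084,-0.75,-0.75,0,0,0,0.1,-0.88,-0.88,0,0,0,0.117,-1,-1,0,0,0,0.134])

```text
time: 6.1
position: [0.5269, -0.2899, 0.3863]
orientation: [-180.0, -0.0, 105.2]
wrist_force: [-0.2, -0.1, 0.2]
gripper_width: 0.0004
finger_force: 0.0
```

```bash
python3 - <<'E'
from plant import *
import cv2
print(observe()["joint_pos"])
cv2.imwrite("pics/s2.png",read_camera("scene"))
E
```

```text
[-4.03210445e+01  1.01710374e+01  7.36107687e+01 -9.61201943e-04
  9.62306924e+01 -5.55344203e+01]
```

View pics/s2.png

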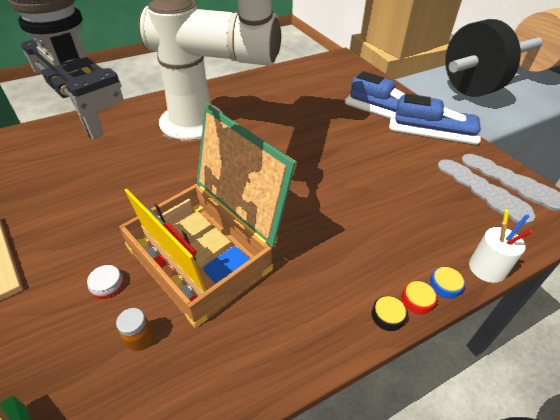

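Scene: the gripper hangs at (95,130), beside the flap on its −y side as computed, and nothing has been disturbed. Next I descend and push the flap over.

carry_out(increments=[0,0,0.12,0,0,0,0,0,0.25,0,0,0,0,0,0.38,0,0,0,0,0,0.5,0,0,0,0,0,0.62,0,0,0,0,0,0.75,0,0,0,0,0,0.88,0,0,0,0,0,1,0,0,0])

```text
time: 7.15
position: [0.5265, -0.2886, 0.2857]
orientation: [-180.0, -0.0, 105.4]
wrist_force: [-0.6, -0.3, -0.1]
gripper_width: 0.0005
finger_force: 0.0
```

carry_out(increments=[0,0,0.14,0,0,0,0,0,0.28,0,0,0,0,0,0.42,0,0,0,0,0,0.56,0,0,0,0,0,0.7,0,0,0,0,0,0.85,0,0,0,0,0,1,0,0,0,0,0,1,0,0,0])

```text
time: 8.15
position: [0.5258, -0.288, 0.1847]
orientation: [-179.9, -0.1, 105.4]
wrist_force: [-0.8, 0.1, 0.8]
gripper_width: 0.0004
finger_force: 0.0
```

carry_out(increments=[0,0,0.1,0,0,0,0.04,0,0.14,0,0,0,0.08,0,0.14,0,0,0,0.12,0,0.14,0,0,0,0.16,0,0.14,0,0,0,0.2,0,0.14,0,0,0,0.25,0,0.14,0,0,0,0.3,0,0.14,0,0,0])

```text
time: 9.15
position: [0.5188, -0.2599, 0.1731]
orientation: [180.0, 0.1, 105.4]
wrist_force: [0.7, -3.1, 2.4]
gripper_width: 0.0005
finger_force: 1.2
```

carry_out(increments=[0.16,0,0.01,0,0,0,0.31,0,0.04,0,0,0,0.46,0,0.09,0,0,0,0.59,0,0.17,0,0,0,0.71,0,0.28,0,0,0,0.81,0,0.4,0,0,0,0.88,0,0.54,0,0,0,0.93,0,0.68,0,0,0])

```text
time: 10.15
position: [0.4936, -0.1694, 0.1033]
orientation: [-180.0, -0.1, 105.4]
wrist_force: [0.1, -0.6, 1.5]
gripper_width: 0.0003
finger_force: 0.6
```

carry_out(increments=[0.01,0,0.03,0,0,0,0.01,0,0.06,0,0,0,0.02,0,0.09,0,0,0,0.02,0,0.11,0,0,0,0.02,0,0.13,0,0,0,0.02,0,0.15,0,0,0,0.02,0,0.15,0,0,0,0.02,0,0.15,0,0,0])

```text
time: 11.15
position: [0.4934, -0.1682, 0.0895]
orientation: [-180.0, 0.0, 105.4]
wrist_force: [1.1, -0.2, 0.4]
gripper_width: 0.0004
finger_force: 0.0
```

carry_out(increments=[0,0,0.01,0,0,0,0,0,0.02,0,0,0,0,0,0.03,0,0,0,0,0,0.03,0,0,0,0,0,0.03,0,0,0,0,0,0.03,0,0,0,0,0,0.03,0,0,0,0,0,0.03,0,0,0])

```text
time: 12.15
position: [0.4935, -0.1683, 0.0883]
orientation: [-180.0, 0.0, 105.4]
wrist_force: [-4.7, 2.8, 13.5]
gripper_width: 0.0006
finger_force: 6.4
```

The flap is on its stop (13 N). Now I rise, cross over the lid and come down behind it.

carry_out(increments=[0,0,-0.12,0,0,0,0,0,-0.25,0,0,0,0,0,-0.38,0,0,0,0,0,-0.5,0,0,0,0,0,-0.62,0,0,0,0,0,-0.75,0,0,0,0,0,-0.88,0,0,0,0,0,-1,0,0,0])

```text
time: 13.15
position: [0.4935, -0.1682, 0.1876]
orientation: [180.0, 0.0, 105.4]
wrist_force: [-0.3, -0.5, 0.2]
gripper_width: 0.0005
finger_force: 0.0
```

carry_out(increments=[0,0,-0.12,0,0,0,0,0,-0.25,0,0,0,0,0,-0.38,0,0,0,0,0,-0.5,0,0,0,0,0,-0.62,0,0,0,0,0,-0.75,0,0,0,0,0,-0.88,0,0,0,0,0,-1,0,0,0])

```text
time: 14.15
position: [0.4934, -0.1682, 0.2876]
orientation: [180.0, 0.0, 105.4]
wrist_force: [0.4, 0.1, -1.1]
gripper_width: 0.0006
finger_force: 0.0
```

carry_out(increments=[0,0.08,-0.12,0,0,0,0,0.16,-0.25,0,0,0,0,0.24,-0.38,0,0,0,0,0.32,-0.5,0,0,0,0,0.4,-0.62,0,0,0,0,0.48,-0.75,0,0,0,0,0.55,-0.88,0,0,0,0,0.6,-1,0,0,0])

```text
time: 15.15
position: [0.5518, -0.1519, 0.3873]
orientation: [180.0, -0.0, 105.4]
wrist_force: [-0.0, -0.2, -0.5]
gripper_width: 0.0005
finger_force: 0.0
```

carry_out(increments=[0.12,0,0,0,0,0,0.24,0,0,0,0,0,0.36,0,0,0,0,0,0.48,0,0,0,0,0,0.6,0,0,0,0,0,0.7,0,0,0,0,0,0.8,0,0,0,0,0,0.9,0,0,0,0,0])

```text
time: 16.15
position: [0.5271, -0.0649, 0.3866]
orientation: [-180.0, 0.0, 105.4]
wrist_force: [0.8, -0.2, -0.5]
gripper_width: 0.0002
finger_force: 0.0
```

carry_out(increments=[0.12,0,0,0,0,0,0.25,0,0,0,0,0,0.38,0,0,0,0,0,0.5,0,0,0,0,0,0.62,0,0,0,0,0,0.75,0,0,0,0,0,0.88,0,0,0,0,0,0.95,0,0,0,0,0])

```text
time: 17.15
position: [0.5018, 0.027, 0.3867]
orientation: [180.0, 0.0, 105.5]
wrist_force: [-0.2, -0.4, -0.0]
gripper_width: 0.0005
finger_force: 0.0
```

```bash
python3 - <<'E'
from plant import *
import cv2,numpy as np
p=observe()["position"];w=(p[0]-.5603+1j*(p[1]+.1766))*np.exp(-1j*np.radians(15.4));print(w,p[2])
cv2.imwrite("pics/t3.png",np.hstack([read_camera("scene")[60:340,70:450],read_camera("top")[100:380,180:480]]))
E
```

```text
(-0.0023064757019334164+0.21180946518664392j) 0.3866788969311247
```

View pics/t3.png

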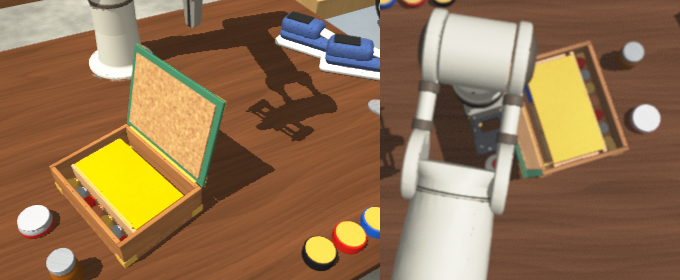

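The flap lies level and the gripper is behind the lid. I descend and approach.

carry_out(increments=[0,0,0.16,0,0,0,0,0,0.32,0,0,0,0,0,0.48,0,0,0,0,0,0.64,0,0,0,0,0,0.8,0,0,0,0,0,0.9,0,0,0,0,0,1,0,0,0,0,0,1,0,0,0])

```text
time: 18.25
position: [0.5017, 0.0262, 0.2859]
orientation: [-179.9, -0.0, 105.4]
wrist_force: [0.2, -0.5, 0.8]
gripper_width: 0.0005
finger_force: 0.0
```

carry_out(increments=[0,0,0.15,0,0,0,0,0,0.3,0,0,0,-0.06,0,0.3,0,0,0,-0.12,0,0.3,0,0,0,-0.18,0,0.3,0,0,0,-0.24,0,0.3,0,0,0,-0.3,0,0.3,0,0,0,-0.35,0,0.3,0,0,0])

```text
time: 19.25
position: [0.5114, -0.0073, 0.257]
orientation: [180.0, -0.1, 105.4]
wrist_force: [-1.7, 4.1, 4.8]
gripper_width: 0.0002
finger_force: 2.3
```

carry_out(increments=[-0.1,0,0,0,0,0,-0.2,0,0,0,0,0,-0.3,0,0,0,0,0,-0.4,0,0,0,0,0,-0.5,0,0,0,0,0,-0.6,0,0,0,0,0,-0.7,0,0,0,0,0,-0.81,0,0.01,0,0,0])

```text
time: 20.25
position: [0.5328, -0.0863, 0.2552]
orientation: [-180.0, -0.0, 105.4]
wrist_force: [-0.9, 2.9, 0.7]
gripper_width: 0.0007
finger_force: 1.7
```

carry_out(increments=[-0.13,0,0.03,0,0,0,-0.26,0,0.06,0,0,0,-0.39,0,0.11,0,0,0,-0.52,0,0.16,0,0,0,-0.63,0,0.23,0,0,0,-0.74,0,0.3,0,0,0,-0.85,0,0.39,0,0,0,-0.94,0,0.48,0,0,0])

```text
time: 21.25
position: [0.558, -0.177, 0.2068]
orientation: [-180.0, -0.0, 105.4]
wrist_force: [-0.5, 2.1, 0.5]
gripper_width: 0.0004
finger_force: 0.9
```

carry_out(increments=[-0.09,0,0.1,0,0,0,-0.17,0,0.21,0,0,0,-0.24,0,0.33,0,0,0,-0.29,0,0.45,0,0,0,-0.34,0,0.55,0,0,0,-0.36,0,0.63,0,0,0,-0.38,0,0.7,0,0,0,-0.39,0,0.75,0,0,0])

```text
time: 22.25
position: [0.5683, -0.2142, 0.1324]
orientation: [180.0, 0.0, 105.4]
wrist_force: [-0.1, -0.4, 0.9]
gripper_width: 0.0003
finger_force: 0.6
```

carry_out(increments=[-0.01,0,0.04,0,0,0,-0.01,0,0.08,0,0,0,-0.02,0,0.12,0,0,0,-0.02,0,0.15,0,0,0,-0.03,0,0.18,0,0,0,-0.03,0,0.2,0,0,0,-0.03,0,0.22,0,0,0,-0.03,0,0.22,0,0,0])

```text
time: 23.25
position: [0.5689, -0.2168, 0.1104]
orientation: [-180.0, -0.0, 105.4]
wrist_force: [-0.5, 0.3, -0.2]
gripper_width: 0.0005
finger_force: 0.0
```

carry_out(increments=[0,0,0.01,0,0,0,0,0,0.02,0,0,0,0,0,0.03,0,0,0,0,0,0.04,0,0,0,0,0,0.04,0,0,0,0,0,0.04,0,0,0,0,0,0.04,0,0,0,0,0,0.04,0,0,0])

```text
time: 24.25
position: [0.569, -0.2169, 0.1102]
orientation: [-180.0, 0.0, 105.4]
wrist_force: [-9.8, 4.4, 21.3]
gripper_width: 0.0003
finger_force: 10.7
```

carry_out(increments=[0,0,-0.12,0,0,0,0,0,-0.25,0,0,0,0,0,-0.38,0,0,0,0,0,-0.5,0,0,0,0,0,-0.62,0,0,0,0,0,-0.75,0,0,0,0,0,-0.88,0,0,0,0,0,-1,0,0,0])

```text
time: 25.25
position: [0.5691, -0.2169, 0.2076]
orientation: [180.0, 0.0, 105.4]
wrist_force: [-0.2, -0.1, 0.1]
gripper_width: 0.0007
finger_force: 0.0
```

```bash
python3 - <<'E'
from plant import *
import cv2,numpy as np
cv2.imwrite("pics/t4.png",np.hstack([read_camera("scene")[60:360,40:380],read_camera("top")[100:400,180:480]]))
E
```

```text
(no output)
```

View pics/t4.png

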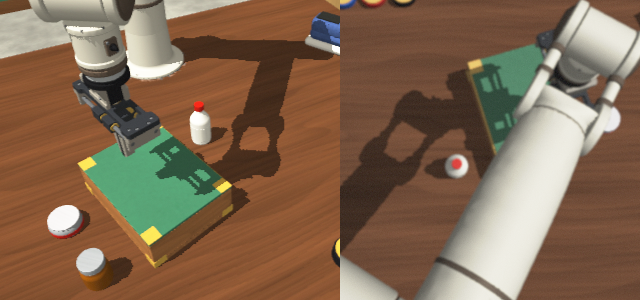

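The lid is flush on the rim after a firm stop at the expected height. The jar, tin and glue bottle stand untouched and the robot is clear.

```bash
python3 -c "
from plant import *
print(sign_off())"
```

```text
the job is handed in; nothing more can be done
None
```

The flap is folded down and the green lid is shut over it; the last picture shows the jar, tin and glue bottle upright, with no sign of having been moved. I handed the job in at about 25 s with the arm clear, and no verdict was returned.

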